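Switch the gel warmers to match the bottles

TASK

One gel warmer that holds a bottle has been left off, and the empty one is still heating. Push the toggles over with a fingertip so that the two warmers with a bottle in them are on (lever snapped over towards the well) and the empty one is off (lever snapped over to the front edge). Nothing is to be picked up: leave the bottles standing in their wells and the other things where they stand.

Things in the scene. Friction and masses are not known exactly. Their poses are not given: they have to be found in the camera images.
- bay_a: White single-bottle gel warmer, one of three alike docked side by side (94 mm apart) on a 15 mm high tray; which is left, middle or right changes. 92 mm wide (y), 210 deep (x), 110 high, fixed. Origin: centre of its underside. Axes: x from the sloping front edge (x = -105) to the well, y along the row, z up.
- switch_a (a joint): Toggle of bay_a, rad. 0 = OFF: lever leans to the front edge, 37 degrees off vertical, to the bay's -x. 0.6 = ON: leans to the well, almost upright, 2 degrees to -x. Hinged about the bay's y axis. Only these two positions are stable: a spring snaps it over once past the middle (0.3); up to about 5 N at the tip.
- switch_a_pivot (a point): Hinge point of the toggle, at x = -60, y = 0, z = 77 mm of bay_a, 4 mm under the sloping console, whose surface rises from z = 65 mm at the front edge to 100 mm at x = -4 mm (19 degrees), where the upright wall of the well block (top z = 110) begins. A steel nut, 16 mm across, stands 6 mm out of the console around the lever.
- switch_a_tip (a point): End of the lever of bay_a, 32 mm from its pivot. The upper 21 mm of the lever is a black plastic paddle, 12 mm wide (y), 7.5 mm thick. The end travels 19 mm between the two positions.
- well_a (a point): Centre of the mouth of the round well of bay_a (68 mm across, 100 mm deep), on its deck at x = 50, z = 110 mm of bay_a. A gel bottle in it stands 85 mm above the deck.
- bay_b: White single-bottle gel warmer, one of three alike docked side by side (94 mm apart) on a 15 mm high tray; which is left, middle or right changes. 92 mm wide (y), 210 deep (x), 110 high, fixed. Origin: centre of its underside. Axes: x from the sloping front edge (x = -105) to the well, y along the row, z up.
- switch_b (a joint): Toggle of bay_b, rad. 0 = OFF: lever leans to the front edge, 37 degrees off vertical, to the bay's -x. 0.6 = ON: leans to the well, almost upright, 2 degrees to -x. Hinged about the bay's y axis. Only these two positions are stable: a spring snaps it over once past the middle (0.3); up to about 5 N at the tip.
- switch_b_pivot (a point): Hinge point of the toggle, at x = -60, y = 0, z = 77 mm of bay_b, 4 mm under the sloping console, whose surface rises from z = 65 mm at the front edge to 100 mm at x = -4 mm (19 degrees), where the upright wall of the well block (top z = 110) begins. A steel nut, 16 mm across, stands 6 mm out of the console around the lever.
- switch_b_tip (a point): End of the lever of bay_b, 32 mm from its pivot. The upper 21 mm of the lever is a black plastic paddle, 12 mm wide (y), 7.5 mm thick. The end travels 19 mm between the two positions.
- well_b (a point): Centre of the mouth of the round well of bay_b (68 mm across, 100 mm deep), on its deck at x = 50, z = 110 mm of bay_b. A gel bottle in it stands 85 mm above the deck.
- bay_c: White single-bottle gel warmer, one of three alike docked side by side (94 mm apart) on a 15 mm high tray; which is left, middle or right changes. 92 mm wide (y), 210 deep (x), 110 high, fixed. Origin: centre of its underside. Axes: x from the sloping front edge (x = -105) to the well, y along the row, z up.
- switch_c (a joint): Toggle of bay_c, rad. 0 = OFF: lever leans to the front edge, 37 degrees off vertical, to the bay's -x. 0.6 = ON: leans to the well, almost upright, 2 degrees to -x. Hinged about the bay's y axis. Only these two positions are stable: a spring snaps it over once past the middle (0.3); up to about 5 N at the tip.
- switch_c_pivot (a point): Hinge point of the toggle, at x = -60, y = 0, z = 77 mm of bay_c, 4 mm under the sloping console, whose surface rises from z = 65 mm at the front edge to 100 mm at x = -4 mm (19 degrees), where the upright wall of the well block (top z = 110) begins. A steel nut, 16 mm across, stands 6 mm out of the console around the lever.
- switch_c_tip (a point): End of the lever of bay_c, 32 mm from its pivot. The upper 21 mm of the lever is a black plastic paddle, 12 mm wide (y), 7.5 mm thick. The end travels 19 mm between the two positions.
- well_c (a point): Centre of the mouth of the round well of bay_c (68 mm across, 100 mm deep), on its deck at x = 50, z = 110 mm of bay_c. A gel bottle in it stands 85 mm above the deck.
- gel_a: White gel bottle, 58 mm across, 185 mm high with a narrow nozzle, about 280 g, loose; origin: centre of its underside. It stands in one of the wells.
- gel_c: White gel bottle, 58 mm across, 185 mm high with a narrow nozzle, about 280 g, loose; origin: centre of its underside. It stands in another of the wells.
- gel_spare: White gel bottle, 58 mm across, 185 mm high with a narrow nozzle, about 280 g, loose; origin: centre of its underside. It stands on the work surface beside the warmers; leave alone.
- dropper: Bystander: small white bottle with a pointed blue cap, 44 mm across, 128 mm high, loose; origin: centre of its underside.
- wipes: Bystander: white round tub of wipes with a grey lid, 87 mm across, 146 mm high, loose; origin: centre of its underside.
- probe: Bystander: white wireless scanning probe lying flat, 137 mm long (x), 60 mm wide, 26 mm high, loose; origin: under its middle, on the work surface.
Things that resemble listed ones, but are neither listed nor needed, are in the scene too. What is shaped like the gel_a but red is not meant. What is shaped like the gel_c but pink is not meant.

How it is judged:
By the outcome, as a careful person would: the job done as asked, in the order asked, and still so for the second after the job is handed in, with the robot touching nothing.
It also fails if it takes over 40 s, if anything falls off the work surface, if the arm or the gripper's body presses on something with over 40 N, if the wrist force passes 120 N, or if a joint passes its speed limit or range.

ROBOT

A 6-joint arm with a two-finger parallel gripper is mounted at the origin on the work surface. World frame = base frame: x ahead of the robot, y to its left, z up, the work surface at z = 0. Lengths are in m, angles in degrees, forces in N, time in s.
With the tool pointing down it reaches from about 0.3 to 0.75 m from the base axis. Payload 8.5 kg.
Tool frame: the origin (TCP) lies midway between the tips of the shut fingers; the grasp point (between the pads) lies behind it (grasp_offset is the z of the grasp point in the tool frame, in m); z points along the fingers, y is the direction in which the jaws open and shut (so a half turn about z gives the same grasp; the last joint's range is limited). The gripper opens to 85 mm and grips with 20 to 120 N. Pads are 22 mm wide; open, the fingers measure 114 mm over their backs; the gripper's body (76 mm by 85 mm) begins 54 mm behind the grasp point. The pads swing forward as they close: fully open they stand 13 mm farther back than shut.
Start: joints at [-81.205, 21.807, 74.336, -0, 83.858, -12.336], TCP at [0.198, -0.513, 0.231] pointing down, gripper open.
Joint ranges: [-178.18, 178.18], [-50.72, 133.34], [12.68, 142.11], [-81.47, 261.47], [9.98, 163.14], [-165.26, 165.26]. Speed limits (degrees/s): [136.94, 136.94, 180, 180, 180, 180].

INTERFACE

Orientations are given as a 3x3 rotation matrix whose columns are the frame's x, y, z axes.
In Python, from rig import * gives the robot as it stands.
- The arm moves only by the shell command python3 -m pendant 'ROWS' [FORCE]. ROWS is JSON, one flat list of numbers, 7 for each row, row after row: the finger opening in mm, from 0 to 85.4, then the shift along the tool's x, y, z in units of 50 mm (1.0 is 50 mm), then the turn, a rotation vector about the tool's x, y, z in units of 8 degrees (1.0 is 8 degrees). In form: [hand, dx, dy, dz, wx, wy, wz, hand, dx, dy, dz, wx, wy, wz, ...]. A call has 1 to 12 rows; each row shifts and turns the commanded pose from where the row before left it, along the tool's axes as they then stand; what a row does not reach is not made up. A row lasts 1/10 s, in which the tool goes at most 50 mm and 8.59 degrees, less where a joint would pass 70% of its speed; a pose out of reach is approached as far as the arm can. A call is refused whole if a number of a shift passes 1 or a number of a turn 1, either way. A call with a gripper value outside its range is refused whole. The fingers move at their own pace and stop on an object; FORCE is the grip in N (left out, the last holds). Time passes only in rows, so rows that do not move let the fingers close. It gives the time, the measured TCP pose, the force and the opening at its end, in the units of the state.
- observe(): the state, without advancing time (a new reading comes with each control period).
- get_image(name): name is "side" or "top" or "wrist"; returns a dict with "frame" (420x560x3 uint8, red, green, blue), "depth" (420x560 float32, m along the optical axis (not along the pixel's ray), 0 where there is no reading), "K" (3x3 intrinsics, pixels), "rvec" (rotation vector, rad) and "tvec" (3), from world to camera coordinates, as OpenCV has them. Camera axes: x right, y down, z forward; pixel columns grow to the right and rows downward; lengths in m; the calibration is good to about 2 mm. The wrist camera is an equidistant fisheye: a pixel r from the principal point sees the ray r / f radians off the axis. A picture is of the moment at which its call begins.
- close_job(): hands the job in, once; it reports no verdict.
The state is a dict: "time_s": time; "q": joint angles; "qvel": joint speeds; "joint_efforts": joint torques, N m; "position": TCP position; "tool_rot": TCP orientation; "ft_force": force on the tool from outside, world axes, zero at the start; "wrist_torque": the same for the moment, N m; "grip_width": finger opening in m.
Only numpy, scipy, OpenCV 4.12 (cv2) and the standard library are available. Lean on these libraries where they do the work, as an engineer would, in place of code of your own. Each camera call takes 0.05 s, during which the arm holds its last target.

## Working session

There is one attempt and no reset: what is moved stays moved. The work goes in short steps, Python scripts to look and compute and a shell command to move; the robot and the scene stay as the last step left them, time stands still between calls to the robot, and variables do not carry over. Pictures are saved under pics/ and viewed, and the job is handed in when it is done.

```bash
mkdir -p pics; ls
python3 - <<'E'
from rig import *
import cv2,numpy as np
s=observe(); print(s)
for n in ["side","top","wrist"]:
    d=get_image(n); cv2.imwrite(f"pics/{n}0.png",d["frame"][:,:,::-1]); print(n,d["K"],d["rvec"],d["tvec"])
    np.savez(f"{n}0.npz",**d)
E
```

```text
pics
{'time_s': 0.0, 'q': array([-8.12029430e+01,  2.18409658e+01,  7.43864951e+01,  1.21551476e-03,
        8.38579241e+01, -1.23356123e+01]), 'qvel': array([-0.05316958, -0.04346681, -0.06324939,  0.04394481,  0.05823603,
       -0.09997068]), 'joint_efforts': array([-1.38788284e-03, -4.48468244e+01, -2.31278229e+01, -2.95056579e-04,
        4.77520778e-03,  2.19373788e-06]), 'position': array([ 0.19824794, -0.51270364,  0.23070176]), 'tool_rot': array([[ 9.32748977e-01,  3.60526424e-01, -2.07066341e-04],
       [ 3.60526324e-01, -9.32747871e-01,  1.47594276e-03],
       [ 3.38975676e-04, -1.45133697e-03, -9.99998889e-01]]), 'ft_force': array([ 0.23615266,  0.48744158, -0.02967858]), 'wrist_torque': array([-0.04832871, -0.02563908,  0.0064789 ]), 'grip_width': 0.08567874161364136}
side [[401.74175389   0.         277.91326902]
 [  0.         401.74175389 209.81440282]
 [  0.           0.           1.        ]] [ 0.30023889 -2.69948977  1.3257481 ] [0.61708787 0.14611208 0.88426981]
top [[430.68975288   0.         273.13876768]
 [  0.         430.68975288 205.53586229]
 [  0.           0.           1.        ]] [ 2.10257533 -2.1392793   0.21862405] [0.00473452 0.62832371 1.29028404]
wrist [[325.1922621    0.         280.57580613]
 [  0.         325.1922621  208.99107031]
 [  0.           0.           1.        ]] [-2.36350829  1.62157133  0.2641519 ] [-0.5488384  -0.04012662  0.38158105]
```

View pics/side0.png

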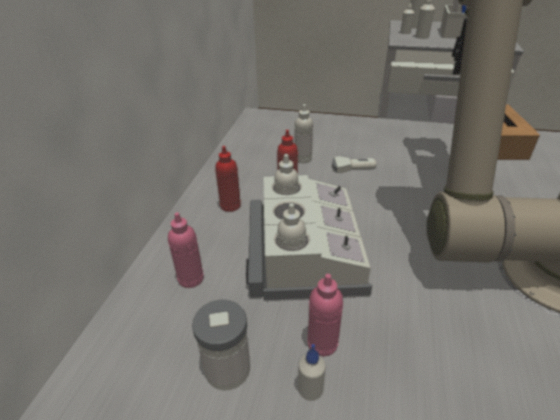

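View pics/top0.png

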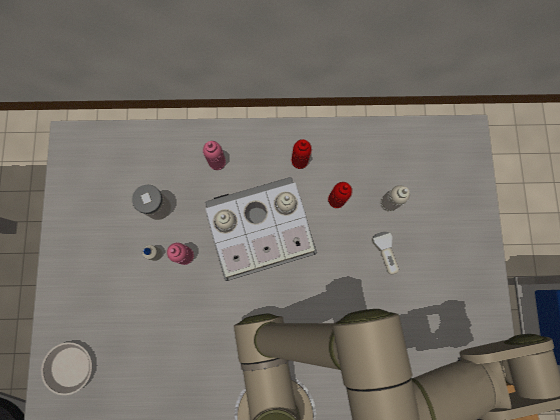

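View pics/wrist0.png

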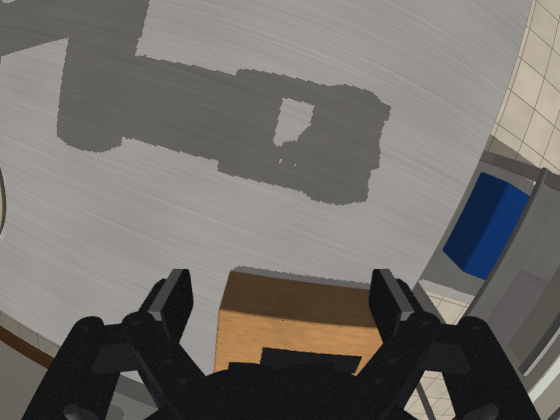

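Run:
```python
import cv2,numpy as np
a=cv2.imread("pics/side0.png")[140:300,240:380]; b=cv2.imread("pics/top0.png")[170:290,195:325]
cv2.imwrite("pics/c1.png",cv2.resize(a,None,fx=3.7,fy=3.7,interpolation=2)); cv2.imwrite("pics/c2.png",cv2.resize(b,None,fx=5,fy=5,interpolation=2))
d=dict(np.load("top0.npz")); R=cv2.Rodrigues(d["rvec"])[0]
def P(d,u,v,z=None):
    Z=d["depth"][v,u]; c=np.linalg.inv(d["K"])@[u,v,1]*Z
    return R.T@(c-d["tvec"])
for p in [(275,195),(236,257),(266,249),(296,241),(206,200),(294,180),(225,278),(315,252),(255,212)]: print(p,P(d,*p).round(3))
print(-R.T@d["tvec"])
```

```text
(275, 195) [ 0.648 -0.012  0.123]
(236, 257) [0.464 0.105 0.129]
(266, 249) [0.487 0.018 0.119]
(296, 241) [ 0.511 -0.072  0.1  ]
(206, 200) [ 0.663  0.214 -0.   ]
(294, 180) [ 0.727 -0.078 -0.001]
(225, 278) [0.407 0.147 0.036]
(315, 252) [ 0.483 -0.135  0.037]
(255, 212) [0.615 0.052 0.027]
[0.36283983 0.00670353 1.38850579]
```

View pics/c1.png

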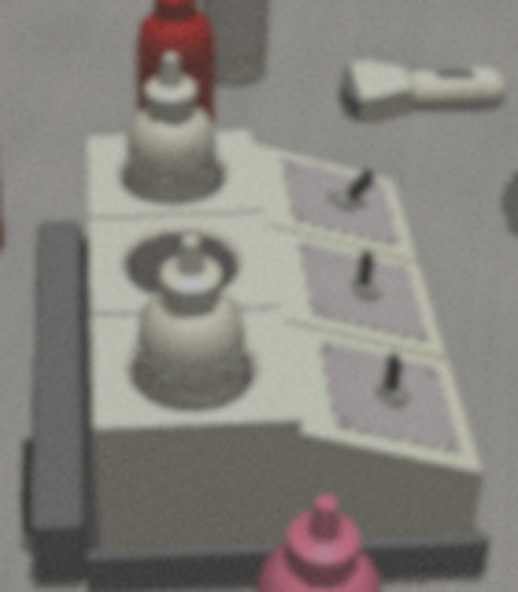

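View pics/c2.png

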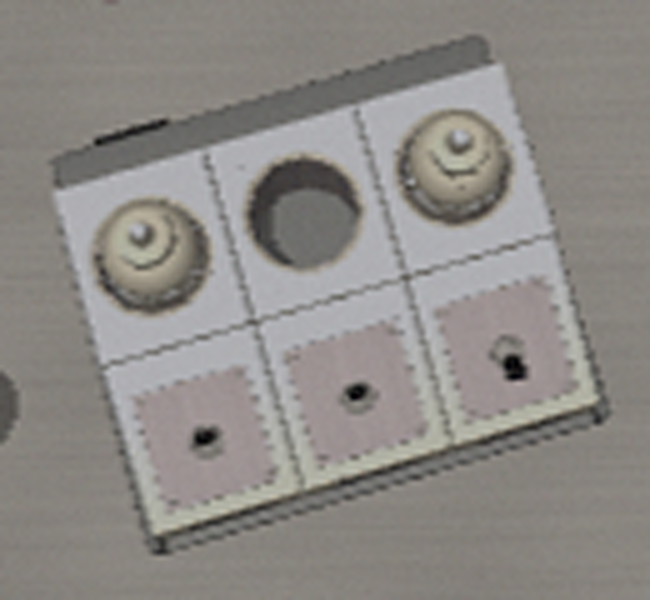

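```bash
cat > fit.py <<'E'
import cv2,numpy as np
d=dict(np.load("top0.npz")); R=cv2.Rodrigues(d["rvec"])[0]
v,u=np.mgrid[0:420,0:560]; Z=d["depth"]
c=np.stack([(u-d["K"][0,2])/d["K"][0,0]*Z,(v-d["K"][1,2])/d["K"][1,1]*Z,Z],-1)
W=(c-d["tvec"])@R
roi=np.zeros((420,560),bool); roi[165:290,195:325]=1
m=roi&(W[...,2]>.119)&(W[...,2]<.131)
m=cv2.morphologyEx(m.astype(np.uint8),cv2.MORPH_OPEN,np.ones((5,5)))>0
p=W[m][:,:2].astype(np.float32)
print("deck",cv2.minAreaRect(p*1000),np.median(W[m][:,2]))
m2=roi&(W[...,2]>.072); m2=cv2.morphologyEx(m2.astype(np.uint8),cv2.MORPH_OPEN,np.ones((5,5)))>0
print("all",cv2.minAreaRect(W[m2][:,:2].astype(np.float32)*1000))
m3=roi&(W[...,2]>.072)&(W[...,2]<.128); m3=cv2.morphologyEx(m3.astype(np.uint8),cv2.MORPH_OPEN,np.ones((5,5)))>0
r=cv2.minAreaRect(W[m3][:,:2].astype(np.float32)*1000); print("body",r,cv2.boxPoints(r).round(1).tolist())
# well: hole
E
python3 fit.py
```

```text
deck ((597.199462890625, 47.05506896972656), (110.21913146972656, 279.393798828125), 15.554244995117188) 0.12505977851101796
all ((509.69683837890625, 22.866531372070312), (291.7893981933594, 280.6196594238281), 15.355025291442871)
body ((548.46484375, 33.5439453125), (210.5933074951172, 280.2864685058594), 15.568999290466309) [[409.3999938964844, 140.3000030517578], [484.6000061035156, -129.6999969482422], [687.5, -73.19999694824219], [612.2999877929688, 196.8000030517578]]
```

```bash
cat > h.py <<'E'
import numpy as np,sys
from rig import *
from scipy.spatial.transform import Rotation as Ro
C=np.array([548.5,33.5]);t=np.radians(15.56);B=np.array([[np.cos(t),-np.sin(t)],[np.sin(t),np.cos(t)]])
def go(bx,by,z):
    s=observe();R=s["tool_rot"];w=np.r_[C+B@[bx,by],z]
    d=R.T@(w-s["position"]*1000)
    X=np.r_[B[:,0],0];Rt=np.c_[X,np.cross([0,0,-1],X),[0,0,-1]]
    rv=Ro.from_matrix(R.T@Rt).as_rotvec(degrees=True)
    print("bay now",(B.T@(s["position"][:2]*1000-C)).round(1),"z",(s["position"][2]*1000).round(1),"target",w.round(1),"total units",(d/50).round(3),"turn",(rv/8).round(3),"F",s["ft_force"].round(2),"t",s["time_s"],"yaw-only X",R[:,0].round(3))
E
python3 - <<'E'
from h import *
import cv2
go(-103,-94,231)
d=np.load("wrist0.npz");R=cv2.Rodrigues(d["rvec"])[0];s=observe()
print("cam in tool",s["tool_rot"].T@(-R.T@d["tvec"]-s["position"]), "cam axis in tool", s["tool_rot"].T@R[2])
E
```

```text
bay now [-484.  -432.3] z 230.9 target [474.5 -84.7 231. ] total units [ 8.240e+00 -5.995e+00  6.000e-03] turn [-0.007 -0.001  0.696] F [0.11 0.32 1.15] t 0.15 yaw-only X [0.933 0.36  0.   ]
cam in tool [ 0.08169038 -0.00044675 -0.14302084] cam axis in tool [-3.15413862e-01 -7.99250285e-04  9.48953875e-01]
```

```bash
python3 -m pendant '[0,0.2,-0.2,0,0,0,0.7, 0,0.6,-0.53,0,0,0,0, 0,0.6,-0.53,0,0,0,0, 0,0.6,-0.53,0,0,0,0, 0,0.6,-0.53,0,0,0,0, 0,0.6,-0.53,0,0,0,0, 0,0.6,-0.53,0,0,0,0, 0,0.6,-0.53,0,0,0,0, 0,0.6,-0.53,0,0,0,0, 0,0.6,-0.53,0,0,0,0, 0,0.6,-0.53,0,0,0,0, 0,0.6,-0.53,0,0,0,0]'
python3 - <<'E'
from h import *
go(-103,-94,180)
E
```

```text
time_s: 1.35
position: [0.4445, -0.1293, 0.2313]
tool_rot: [[0.963, 0.268, -0.0], [0.268, -0.963, 0.0], [-0.0, -0.0, -1.0]]
ft_force: [0.5, -0.9, -0.0]
grip_width: -0.0002
bay now [-143.9 -128.9] z 231.3 target [474.5 -84.7 180. ] total units [ 0.817 -0.698  1.025] turn [-0.001  0.001 -0.004] F [ 0.55 -0.88 -0.03] t 1.35 yaw-only X [ 0.963  0.268 -0.   ]
```

```bash
python3 -m pendant '[0,0.4,-0.35,0.3,0,0,0, 0,0.4,-0.35,0.3,0,0,0, 0,0,0,0.4,0,0,0, 0,0,0,0,0,0,0]'
python3 - <<'E'
from h import *
import cv2
go(-103,-94,108)
for n in ["side","wrist","top"]:
    d=get_image(n); f=d["frame"][:,:,::-1]
    if n=="side": f=cv2.resize(f[120:300,230:390],None,fx=3.3,fy=3.3,interpolation=2)
    cv2.imwrite(f"pics/{n}1.png",f); np.savez(f"{n}1.npz",**d)
E
```

```text
time_s: 1.75
position: [0.4721, -0.0854, 0.1792]
tool_rot: [[0.963, 0.269, -0.005], [0.269, -0.963, 0.002], [-0.004, -0.003, -1.0]]
ft_force: [-0.5, -0.0, 0.4]
grip_width: 0.0003
bay now [-105.5  -94. ] z 179.2 target [474.5 -84.7 108. ] total units [0.055 0.004 1.424] turn [-0.023  0.028  0.006] F [-0.45 -0.    0.38] t 1.75 yaw-only X [ 0.963  0.269 -0.004]
```

View pics/side1.png

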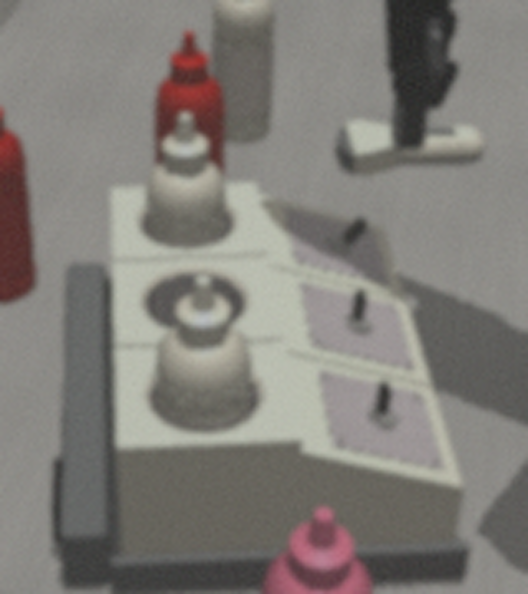

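View pics/wrist1.png

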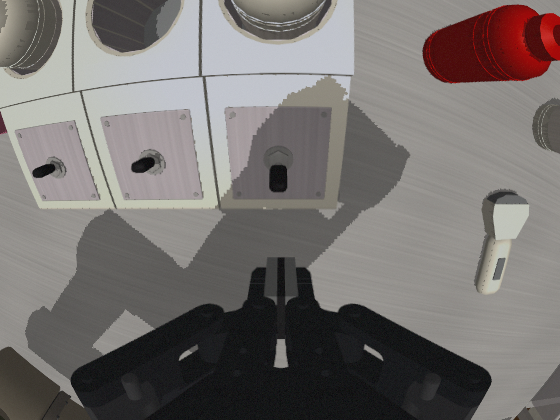

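The side crop shows the right toggle (about 350,232) leaning to the front. The middle (360,310) and left (383,400) toggles are upright. In the wrist view the shut fingertips (282,262) line up with the right lever (278,178).

```bash
python3 -m pendant '[0,0,0,0.5,0,0,0, 0,0,0,0.5,0,0,0, 0,0,0,0.42,0,0,0, 0,0,0,0,0,0,0]'
python3 - <<'E'
from h import *
import cv2
go(-77,-94,108)
d=get_image("wrist"); cv2.imwrite("pics/wrist2.png",d["frame"][:,:,::-1])
E
```

```text
time_s: 2.3
position: [0.4722, -0.0867, 0.1093]
tool_rot: [[0.964, 0.267, -0.003], [0.267, -0.964, 0.001], [-0.002, -0.002, -1.0]]
ft_force: [-0.6, -0.7, 0.6]
grip_width: 0.0003
bay now [-105.7  -95.3] z 109.3 target [499.5 -77.7 108. ] total units [ 0.574 -0.027  0.025] turn [-0.014  0.017 -0.012] F [-0.59 -0.65  0.57] t 2.3 yaw-only X [ 0.964  0.267 -0.002]
```

View pics/wrist2.png

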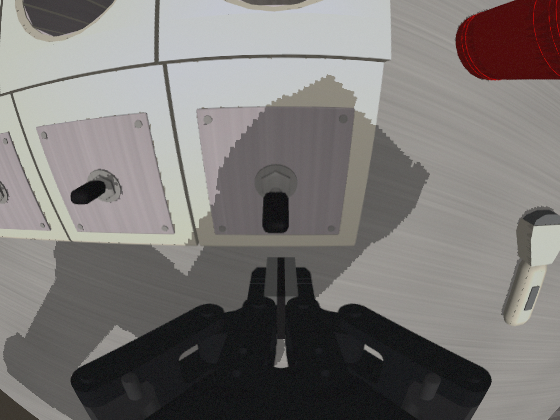

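The fingertip (282,265) is in front of the right paddle (275,212) and aligned with it. Pushing towards the well now.

```bash
python3 -m pendant '[0,0.1,0,0,0,0,0, 0,0.1,0,0,0,0,0, 0,0.1,0,0,0,0,0, 0,0.1,0,0,0,0,0]'
python3 -m pendant '[0,0.1,0,0,0,0,0, 0,0.05,0,0,0,0,0, 0,0,0,0,0,0,0]'
python3 - <<'E'
from h import *
import cv2
go(-77,-94,108)
d=get_image("wrist"); cv2.imwrite("pics/wrist3.png",d["frame"][:,:,::-1])
E
```

```text
time_s: 2.75
position: [0.492, -0.0811, 0.1112]
tool_rot: [[0.963, 0.268, -0.001], [0.268, -0.963, -0.001], [-0.001, 0.0, -1.0]]
ft_force: [-1.3, 0.3, 0.1]
grip_width: -0.0
time_s: 3.05
position: [0.5001, -0.0789, 0.1105]
tool_rot: [[0.963, 0.268, 0.001], [0.268, -0.963, -0.0], [0.001, 0.0, -1.0]]
ft_force: [0.5, -0.8, 0.5]
grip_width: -0.0001
bay now [-76.8 -95.3] z 110.5 target [499.5 -77.7 108. ] total units [-0.004 -0.027  0.05 ] turn [ 0.003 -0.004 -0.   ] F [ 0.48 -0.79  0.51] t 3.05 yaw-only X [0.963 0.268 0.001]
```

View pics/wrist3.png

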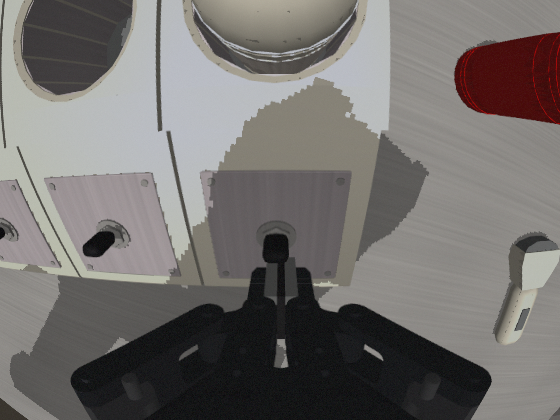

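The paddle (275,247) is at the fingertip and its state is unclear from here, so I'll back off and look.

```bash
python3 -m pendant '[0,-0.3,0,0,0,0,0, 0,-0.3,0,0,0,0,0, 0,0,0,0,0,0,0]'
python3 - <<'E'
from h import *
import cv2
go(-77,-94,108)
d=get_image("wrist"); cv2.imwrite("pics/wrist4.png",d["frame"][:,:,::-1])
E
```

```text
time_s: 3.4
position: [0.4695, -0.0871, 0.1103]
tool_rot: [[0.964, 0.267, -0.001], [0.267, -0.964, 0.0], [-0.001, -0.001, -1.0]]
ft_force: [0.6, 0.4, -0.4]
grip_width: 0.0001
bay now [-108.5  -95. ] z 110.3 target [499.5 -77.7 108. ] total units [ 0.629 -0.021  0.046] turn [-0.004  0.005 -0.01 ] F [ 0.58  0.39 -0.37] t 3.4 yaw-only X [ 0.964  0.267 -0.001]
```

View pics/wrist4.png

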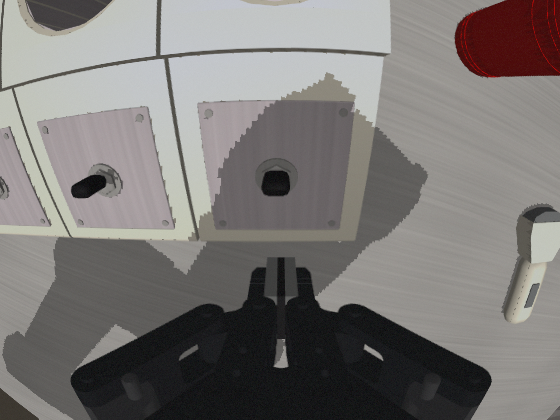

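The right lever (275,183) is now short and upright over its nut, so it has snapped ON. Next I go up and over to the well side of the middle toggle.

```bash
python3 -m pendant '[0,0,0,-0.6,0,0,0, 0,0,0,-0.6,0,0,0, 0,0.3,-0.47,0,0,0,0, 0,0.4,-0.47,0,0,0,0, 0,0.4,-0.47,0,0,0,0, 0,0.34,-0.47,0,0,0,0, 0,0,0,0,0,0,0, 0,0,0,0,0,0,0]'
python3 - <<'E'
from h import *
import cv2
go(-38,0,112)
for n in ["side","wrist"]:
    d=get_image(n); f=d["frame"][:,:,::-1]
    if n=="side": f=cv2.resize(f[120:300,230:390],None,fx=3.3,fy=3.3,interpolation=2)
    cv2.imwrite(f"pics/{n}5.png",f)
E
```

```text
time_s: 4.25
position: [0.5153, 0.0232, 0.1703]
tool_rot: [[0.963, 0.269, 0.0], [0.269, -0.963, -0.0], [0.0, 0.0, -1.0]]
ft_force: [-0.5, 0.4, 0.6]
grip_width: -0.0002
bay now [-34.8  -1. ] z 170.3 target [511.9  23.3 112. ] total units [-0.065 -0.02   1.165] turn [ 0.001 -0.001  0.007] F [-0.53  0.43  0.56] t 4.25 yaw-only X [0.963 0.269 0.   ]
```

View pics/side5.png

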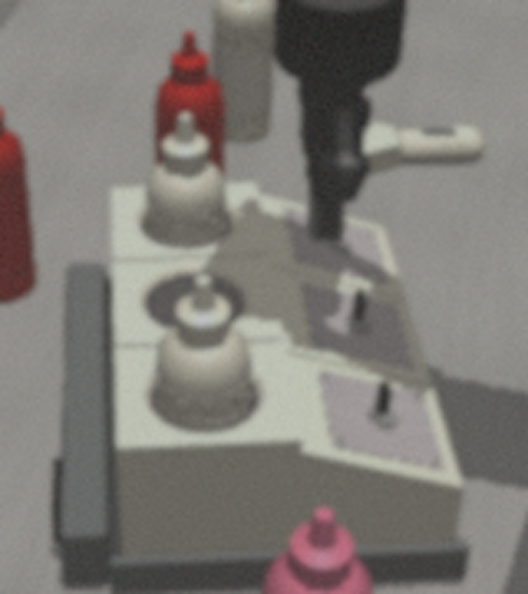

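View pics/wrist5.png

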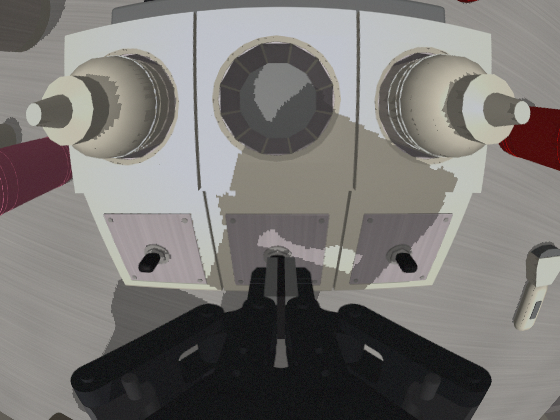

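The fingertip (280,262 in the wrist view) is over the well side of the middle lever, with both bottles clear at the sides. The outer levers (150,260 and 405,260) look symmetric, so both are ON. Descending.

```bash
python3 -m pendant '[0,-0.06,0,0.4,0,0,0, 0,0,0,0.4,0,0,0, 0,0,0,0.32,0,0,0, 0,0,0,0,0,0,0]'
python3 - <<'E'
from h import *
import cv2
go(-58,0,112)
for n in ["side","wrist"]:
    d=get_image(n); f=d["frame"][:,:,::-1]
    if n=="side": f=cv2.resize(f[120:300,230:390],None,fx=3.3,fy=3.3,interpolation=2)
    cv2.imwrite(f"pics/{n}6.png",f)
E
```

```text
time_s: 4.75
position: [0.511, 0.0212, 0.1128]
tool_rot: [[0.964, 0.266, -0.004], [0.266, -0.964, 0.001], [-0.003, -0.002, -1.0]]
ft_force: [-0.6, 0.6, -0.5]
grip_width: -0.0001
bay now [-39.5  -1.7] z 112.8 target [492.6  17.9 112. ] total units [-0.371 -0.034  0.017] turn [-0.012  0.024 -0.014] F [-0.56  0.63 -0.45] t 4.75 yaw-only X [ 0.964  0.266 -0.003]
```

View pics/side6.png

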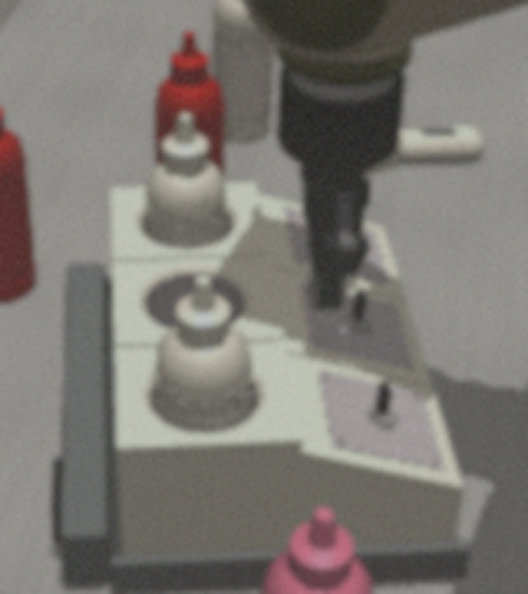

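The fingertip (330,300) is just on the well side of the middle lever (360,305), with no contact. Pushing to the front.

```bash
python3 -m pendant '[0,-0.1,0,0,0,0,0, 0,-0.1,0,0,0,0,0, 0,-0.1,0,0,0,0,0, 0,-0.08,0,0,0,0,0, 0,0,0,0,0,0,0]'
python3 - <<'E'
from h import *
import cv2
go(-60,0,112)
for n in ["side","wrist"]:
    d=get_image(n); f=d["frame"][:,:,::-1]
    if n=="side": f=cv2.resize(f[120:300,230:390],None,fx=3.3,fy=3.3,interpolation=2)
    cv2.imwrite(f"pics/{n}7.png",f)
E
```

```text
time_s: 5.35
position: [0.4927, 0.0168, 0.1144]
tool_rot: [[0.964, 0.268, -0.001], [0.268, -0.964, 0.0], [-0.001, -0.0, -1.0]]
ft_force: [-0.1, 0.1, 0.3]
grip_width: -0.0
bay now [-58.3  -1.1] z 114.4 target [490.7  17.4 112. ] total units [-0.035 -0.022  0.048] turn [-0.002  0.009 -0.004] F [-0.12  0.1   0.27] t 5.35 yaw-only X [ 0.964  0.268 -0.001]
```

View pics/side7.png

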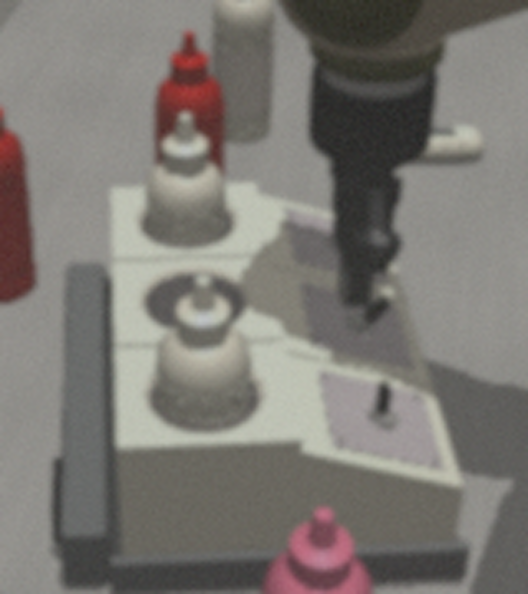

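The middle lever (375,310) now leans to the front. Backing off a little, then going up and away.

```bash
python3 -m pendant '[0,0.1,0,0,0,0,0, 0,0.1,0,-0.1,0,0,0, 0,0,0,-0.5,0,0,0, 0,0,0,-0.8,0,0,0, 0,-0.2,0,-0.8,0,0,0, 0,-0.8,0.4,0,0,0,0, 0,-0.8,0.4,0,0,0,0, 0,-0.8,0.4,0,0,0,0, 0,0,0,0,0,0,0, 0,0,0,0,0,0,0]'
python3 - <<'E'
from h import *
import cv2
go(-60,0,112)
for n in ["side","wrist"]:
    d=get_image(n); f=d["frame"][:,:,::-1]
    if n=="side": f=cv2.resize(f[120:300,230:390],None,fx=3.3,fy=3.3,interpolation=2)
    cv2.imwrite(f"pics/{n}8.png",f)
E
```

```text
time_s: 6.45
position: [0.3943, -0.0736, 0.2249]
tool_rot: [[0.964, 0.266, 0.001], [0.266, -0.964, -0.0], [0.001, 0.001, -1.0]]
ft_force: [0.1, -0.6, -0.9]
grip_width: -0.0003
bay now [-177.3  -61.8] z 224.9 target [490.7  17.4 112. ] total units [ 2.34  -1.244  2.26 ] turn [ 0.005 -0.007 -0.018] F [ 0.07 -0.65 -0.88] t 6.45 yaw-only X [0.964 0.266 0.001]
```

View pics/side8.png

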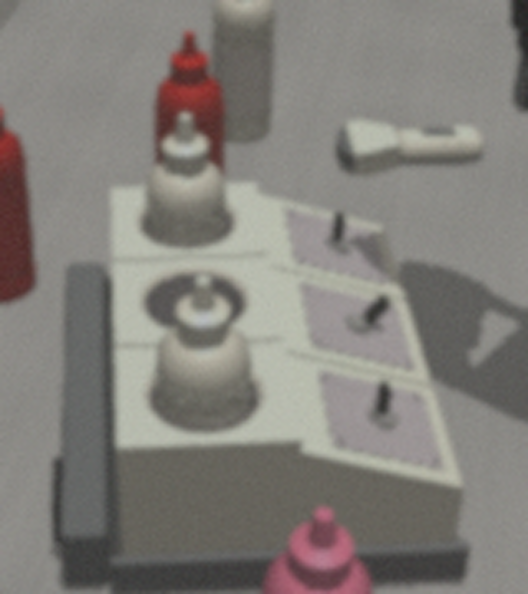

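View pics/wrist8.png

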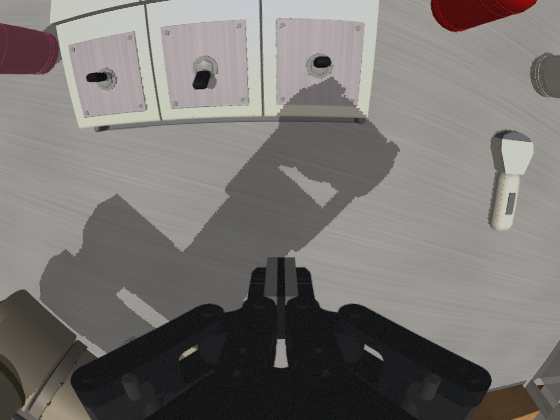

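The side crop shows the right lever (338,228) and the left lever (383,400) upright, and the middle lever (375,310) leaning to the front. The bottles and other things haven't moved.

```bash
python3 -c "
from rig import *
print(close_job())"
```

```text
the job is handed in; nothing more can be done
None
```

The job is done and handed in at about 6.5 s. The two warmers with a bottle are on and the empty one is off.

- **What I did:** with the fingers shut, I pushed the right warmer's toggle (bottle, was off) over towards the well. Then I pushed the middle one's (empty, was on) over to the front edge. The left warmer (bottle) was already on, so I left it alone.
- **Last checks:** the final side and wrist pictures show the left and right levers upright and the middle one leaning to the front. The bottles stand in their wells, and the other things in view had not moved.
- **Contact:** the gripper is well clear of everything. The force readings I took stayed within about 1.5 N.
- **Not checked:** I judged the lever positions by eye from the pictures rather than measuring their angles. I did not take a last overhead picture, so things outside the views I used were not re-checked.

No check failed or disagreed.

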